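# Collect the round napkin rings on the skewer

### The arm

A 6-joint arm with a two-finger parallel gripper is mounted at the origin on a cart in front of the work surface, level with it; the furniture and walls round the work are solid. World frame = base frame: x ahead of the robot, y to its left, z up, the work surface at z = 0. Lengths are in m, angles in rad, forces in N, time in s.
With the tool pointing down it reaches from about 0.35 to 0.775 m from the base axis. Payload 5.5 kg.
Tool frame: the origin (TCP) lies at the very end of the fingers, on their centre line; the grasp point (between the pads) lies env.pinch_z behind it (env.pinch_z is the distance from the TCP to the grasp point, in m); z points along the fingers, y is the line along which they close (so a half turn about z gives the same grasp; the last joint's range is limited). The gripper opens to 85 mm and grips with 20 to 120 N. Pads are 22 mm wide; open, the fingers measure 114 mm over their backs; the gripper's body (76 mm by 85 mm) begins 54 mm behind the grasp point. The pads swing forward as they close: fully open they stand 13 mm farther back than shut.
Start: joints at [1.034, 0.313, 0.046, 1.304, 0, 1.431], TCP at [0.222, 0.53, 0.193] pointing down, gripper open.
Joint ranges: [-2.76, 2.76], [-0.86, 1.69], [-1.03, 1.26], [-2.2, 2.34], [-1.47, 1.5], [-3.14, 3.14]. Speed limits (rad/s): [2.57, 2.57, 3.14, 3.14, 3.14, 3.14].

### API

Orientations are given as a unit quaternion [w, x, y, z].
In Python, from workcell import env, eyes gives the robot as it stands.
- The arm moves only by the shell command python3 -m jog 'ROWS' [FORCE]. ROWS is JSON, one flat list of numbers, 7 for each row, row after row: the shift along the world's x, y, z as a fraction of full scale, then the turn, a rotation vector about the world's x, y, z as a fraction of full scale, then the opening, from -1 (shut) to 1 (fully open), so that 0 is half open. A call has 1 to 12 rows; each row is the pose to reach, as a shift and turn from the pose commanded when the call began, turning the shorter way round; what a row does not reach only later rows make up. Full scale, the value 1, is 20 cm for a shift and pi rad for a turn. A row lasts 1/12 s, in which the tool goes at most 41.7 mm and 7.16 degrees, less where a joint would pass 70% of its speed; a pose out of reach is approached as far as the arm can. A call with a number of a shift or a turn outside -1 to 1 is refused whole. A call with a gripper value outside its range is refused whole. The fingers move at their own pace and stop on an object; FORCE is the grip in N (left out, the last holds). Time passes only in rows, so rows that repeat a pose let the fingers close. It gives the time, the measured TCP pose, the force, the opening and the grip force at its end, in the units of the state.
- env.get_state(): the state, without advancing time (a new reading comes with each control period).
- eyes.read_camera(name): name is "scene" or "top"; returns (picture, depth): 384x512x3 uint8, red, green, blue; 384x512 float32, m along the optical axis (not along the pixel's ray), 0 where there is no reading.
- eyes.calibration(name): a dict with "fx", "fy", "cx", "cy" (pixels), "R" (3x3) and "t" (3): a world point X has camera coordinates R X + t. Camera axes: x right, y down, z forward; pixel columns grow to the right and rows downward; lengths in m; the calibration is good to about 2 mm. A picture is of the moment at which its call begins. calibration takes no time and is no camera call.
- env.hand_in(): hands the job in; it is judged then, once.
The state is a dict: "clock": time; "joint_pos": joint angles; "qvel": joint speeds; "tau": joint torques, N m; "tcp_pos": TCP position; "orientation": TCP orientation; "wrist_force": force on the tool from outside, world axes, zero at the start; "ft_torque": the same for the moment, N m; "finger_gap": finger opening in m; "grip_force": force on a finger pad.
Only numpy, scipy, OpenCV 4.12 (cv2) and the standard library are available. Lean on these libraries where they do the work, as an engineer would, in place of code of your own. Each camera call takes 0.05 s, during which the arm holds its last target. There are 200 camera calls.

### The job

Pick the skewer up by its wooden handle, run it through the two round napkin rings standing in their rack (not the square ones) and lift both off together on it. Then lay the skewer back in the two forks of its rest, just as it lay before, with both rings hanging on it between the forks; do not let a ring fall.

Things in the scene. Friction and masses are not known exactly. Their poses are not given: they have to be found in the camera images.
- skewer_grip (a point): loose skewer, 65 g, at first level in the rest. Point: grip centre on its axis; y along the shaft to the tip, z up. Along y: wooden handle, 18 mm wide, 24 mm high, -38 to 30 mm, overhanging the rest to the robot's right; collar to 34 mm; round 8 mm steel shaft; 12 mm ball tip ending at 183 mm. Balances at about 75 mm.
- rest_mid (a point): fixed rest: board 70 x 130 x 12 mm, V-forks of 5 mm wire 52.5 mm either side (along y) of the point, which is where the shaft's axis lies, 85 mm over the worktop; y to the skewer's tip, z up. V 36 mm wide, tips 13 mm above the point. Skewer home: grip centre 97.5 mm from the point, at -y. A ring on the shaft hangs to 42 mm below its axis.
- ring_a_center (a point): right-hand round wooden napkin ring, 22 g: outside 52 mm, hole 40 mm, 20 mm wide. Point: its centre, 60 mm over the worktop; y: axis of the hole, towards the other ring (robot's left). Thread it from the -y side, to 80 mm or so ahead of the grip centre. A like rack some 12 cm nearer or farther holds two square rings (46 mm), not wanted.
- ring_b_center (a point): left-hand round napkin ring, same size and axes, coaxial with the first, centres 31 mm apart. Point: its centre. Both stand upright in slots 9 mm deep of a fixed wooden rack (54 mm wide, 69 mm long along y, centred on the pair, 44 mm high), and lift straight up out of it. The way in along y is free.
There are look-alikes about, which are no part of the job. Leave any blue or white look-alike of the part that bears ring_b_center alone.

How it is judged:
On the way:
1. both round rings hang together on the skewer's shaft, lifted clear of the rack (ring centres more than 75 mm over the worktop) (height (world z) of each of ring_a_center, ring_b_center above 0.075 m and x of ring_a_center in the frame of skewer_grip between -0.02 and 0.02 m and y of ring_a_center in the frame of skewer_grip between 0.035 and 0.18 m and z of ring_a_center in the frame of skewer_grip between -0.026 and -0.005 m and x of ring_b_center in the frame of skewer_grip between -0.02 and 0.02 m and y of ring_b_center in the frame of skewer_grip between 0.035 and 0.18 m and z of ring_b_center in the frame of skewer_grip between -0.026 and -0.005 m), for 0.2 s.
At the end, for the whole second after the job is handed in: The skewer lies home in both forks: grip centre within 12 mm across, 22 mm along, 10 mm in height, direction within 10 degrees. Both round rings hang on its shaft between the forks: centres within 46 mm of the middle along it, 18 mm across, 6 to 28 mm below the shaft axis (x of ring_a_center in the frame of rest_mid between -0.018 and 0.018 m and y of ring_a_center in the frame of rest_mid between -0.046 and 0.046 m and z of ring_a_center in the frame of rest_mid between -0.028 and -0.006 m and x of ring_b_center in the frame of rest_mid between -0.018 and 0.018 m and y of ring_b_center in the frame of rest_mid between -0.046 and 0.046 m and z of ring_b_center in the frame of rest_mid between -0.028 and -0.006 m and x of skewer_grip in the frame of rest_mid between -0.012 and 0.012 m and y of skewer_grip in the frame of rest_mid between -0.1195 and -0.0755 m and z of skewer_grip in the frame of rest_mid between -0.01 and 0.01 m and angle between the y axis of skewer_grip and the y axis of rest_mid, either way round below 0.17 rad); the robot touches nothing.
It fails at once if a round ring falls (its centre comes within 35 mm of the worktop) (height (world z) of any of ring_a_center, ring_b_center below 0.035 m).
It also fails if it takes over 58 s, if anything falls off the work surface, if the arm or the gripper's body presses on something with over 40 N, if the wrist force passes 120 N, or if a joint passes its speed limit or range.

## Working session

There is one attempt and no reset: what is moved stays moved. The work goes in short steps, Python scripts to look and compute and a shell command to move; the robot and the scene stay as the last step left them, time stands still between calls to the robot, and variables do not carry over. Pictures are saved under pics/ and viewed, at most 13 in all, crops included, and the job is handed in when it is done.

```bash
mkdir -p pics; cat > h.py <<'E'
import numpy as np, cv2
from workcell import env, eyes
def grab(n):
    p,d=eyes.read_camera(n); np.savez(f'{n}.npz',p=p,d=d); return p,d
def load(n):
    z=np.load(f'{n}.npz'); return z['p'],z['d']
def cloud(n,d):
    c=eyes.calibration(n); v,u=np.indices(d.shape)
    P=np.stack([(u-c['cx'])/c['fx']*d,(v-c['cy'])/c['fy']*d,d],-1)
    W=(P-np.array(c['t']))@np.array(c['R']); W[d<=0]=np.nan; return W
def save(img,name,s=1):
    cv2.imwrite(f'pics/{name}.png',cv2.resize(img,None,fx=s,fy=s,interpolation=cv2.INTER_CUBIC)[...,::-1])
E
python3 - <<'E'
from h import *
a,_=grab('scene');b,_=grab('top')
save(a,'s0',1.5);save(b,'t0',1.5)
print(env.get_state(),env.pinch_z)
for n in('scene','top'):
    c=eyes.calibration(n);print(n,-np.array(c['R']).T@c['t'],c['R'])
E
```

```text
{'clock': 0.1, 'joint_pos': array([ 1.03438702e+00,  3.13923657e-01,  4.50697773e-02,  1.30360581e+00,
       -4.82574065e-06,  1.43120439e+00]), 'qvel': array([ 0.00034592, -0.00097969,  0.00152667,  0.00031601, -0.00022371,
        0.00168928]), 'tau': array([ 2.80437569e-03, -4.81725955e+01,  2.99243617e+01,  1.27660934e-02,
       -6.22292191e-05, -2.24752944e-05]), 'tcp_pos': array([0.22195996, 0.52985489, 0.19168971]), 'orientation': array([-2.73510318e-04,  1.97109416e-01,  9.80381143e-01, -7.85424211e-04]), 'wrist_force': array([ 0.96211528, -0.01311238, -0.10013875]), 'ft_torque': array([ 0.04667655, -0.01218276, -0.00810413]), 'grip_force': 0.0, 'finger_gap': 0.08522916745596314} 0.0187
scene [0.0860273  0.79595573 0.63605795] [[-0.86355316 -0.50420999  0.00694455]
 [-0.29581854  0.49539497 -0.81674673]
 [ 0.40837157 -0.70735854 -0.57695455]]
top [0.43905925 0.14994329 1.0418105 ] [[ 0.0117576  -0.99992831  0.00226645]
 [-0.99848652 -0.01186237 -0.05370246]
 [ 0.0537255  -0.0016316  -0.99855441]]
```

View pics/s0.png

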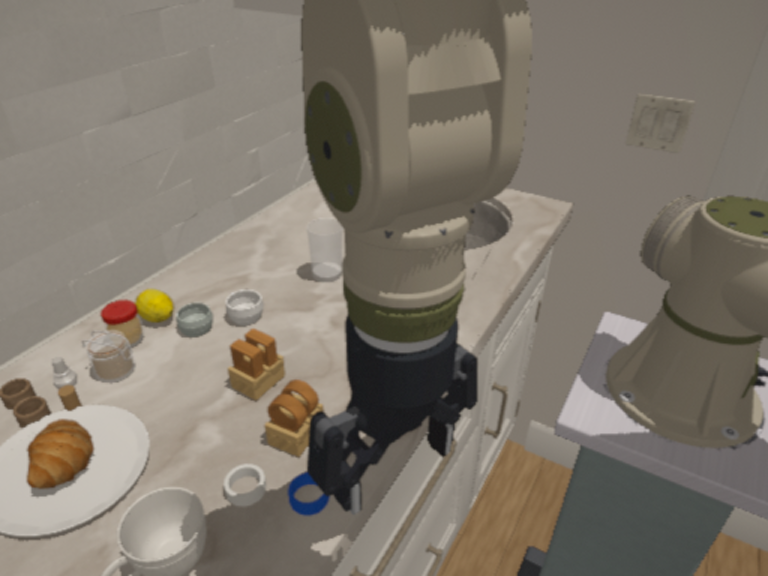

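View pics/t0.png

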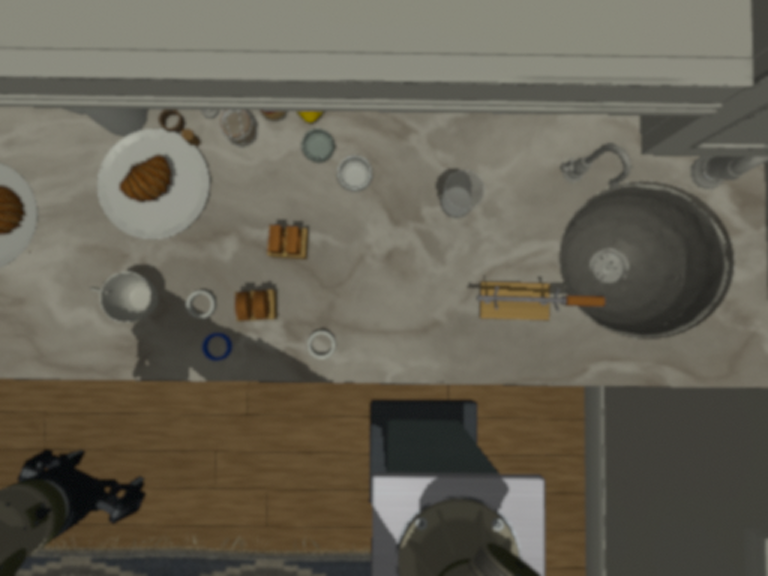

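The top view shows the skewer in its rest, handle at (585,300) px and rest board at (513,300), with the handle over the sink. There are two candidate racks: near (255,304) and far (288,240). In the scene view the near one, at (293,410), carries round rings and the far one, at (255,360), square ones. So the near one fits. I'll confirm it in an enlarged crop and measure.

```bash
python3 - <<'E'
from h import *
a,da=load('scene');b,db=load('top')
A=cv2.resize(a[210:320,140:240],None,fx=5.4,fy=5.4,interpolation=cv2.INTER_CUBIC)[:590,:]
save(A,'c1')
B=np.vstack([cv2.resize(b[180:220,300:420],None,fx=6.5,fy=6.5,interpolation=cv2.INTER_CUBIC),cv2.resize(b[185:220,150:270],None,fx=6.5,fy=6.5,interpolation=cv2.INTER_CUBIC)])
save(B,'c2')
W=cloud('top',db)
def rep(name,r0,r1,c0,c1,zl,zh):
    w=W[r0:r1,c0:c1];m=(w[...,2]>zl)&(w[...,2]<zh);p=w[m];print(name,m.sum(),p.min(0).round(4),p.max(0).round(4),p.mean(0).round(4),np.median(p,0).round(4))
    return p
for n,(x) in dict(handle=(190,212,375,410,.085,.11),shaft=(190,212,325,368,.08,.11),board=(182,218,315,370,.005,.02),rack=(188,220,150,190,.03,.055),rings=(188,220,150,190,.06,.1)).items():
    p=rep(n,*x)
    if n in('handle','shaft'):
        k=np.polyfit(p[:,1],p[:,0],1);print(n,'slope',k)
    r=cv2.minAreaRect((p[:,:2]*1000).astype(np.float32));print(r)
W=cloud('scene',da)
rep('rings_s',245,305,175,215,.055,.1);p=rep('rack_s',245,305,175,215,.036,.05)
E
```

```text
handle 192 [ 0.4674 -0.2334  0.0868] [ 0.4835 -0.1646  0.1005] [ 0.4754 -0.1986  0.0954] [ 0.4753 -0.1988  0.0958]
handle slope [0.00194558 0.47582944]
((475.40863037109375, -198.987060546875), (15.766016960144043, 68.8388671875), 0.3657359182834625)
shaft 155 [ 0.4606 -0.1459  0.0826] [ 0.4968 -0.0359  0.0997] [ 0.478  -0.0839  0.0885] [ 0.4773 -0.0793  0.0883]
shaft slope [0.02056187 0.47972922]
((484.91455078125, -90.08348083496094), (35.98597717285156, 109.0378646850586), 8.519439697265625)
board 985 [ 0.4291 -0.1734  0.0051] [ 0.5218 -0.0353  0.0183] [ 0.477  -0.1008  0.012 ] [ 0.4735 -0.1013  0.0121]
((471.34185791015625, -102.88671875), (137.8862762451172, 90.59343719482422), 84.98014068603516)
rack 208 [0.4347 0.3422 0.0302] [0.4899 0.4143 0.0548] [0.4619 0.3652 0.0423] [0.4623 0.3562 0.0425]
((461.9700622558594, 377.90966796875), (53.47228240966797, 69.06786346435547), 4.665624618530273)
rings 313 [0.4349 0.3509 0.0601] [0.4885 0.4041 0.0903] [0.4616 0.3773 0.0803] [0.4612 0.3735 0.0824]
((462.07861328125, 377.8326416015625), (51.47992706298828, 51.4907341003418), 4.4670729637146)
rings_s 535 [0.4335 0.3492 0.055 ] [0.4858 0.4041 0.0887] [0.4542 0.3788 0.077 ] [0.4513 0.3831 0.0803]
rack_s 458 [0.4312 0.3095 0.0361] [0.5578 0.4122 0.0499] [0.4649 0.3837 0.0423] [0.4615 0.3925 0.0423]
```

View pics/c1.png

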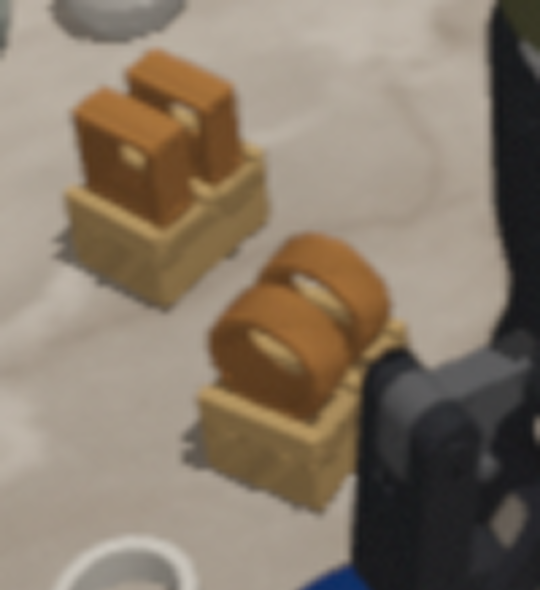

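View pics/c2.png

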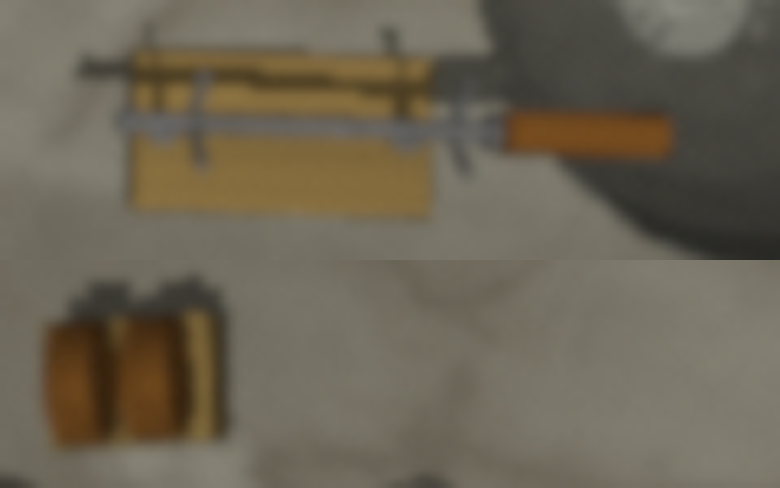

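The crops confirm it: round rings with arched tops in the near rack, (290,340) in the crop, and square ones in the far rack. The skewer lies along y from the tip at (120,122) to the handle end at (672,135). Moving above the handle in stages.

```bash
python3 -m jog '[0.4,-1,0.1,0,0,-0.12,1, 0.4,-1,0.1,0,0,-0.12,1, 0.4,-1,0.1,0,0,-0.12,1, 0.4,-1,0.1,0,0,-0.12,1, 0.4,-1,0.1,0,0,-0.12,1, 0.4,-1,0.1,0,0,-0.12,1]' 60
python3 -m jog '[0.4,-1,0,0,0,-0.12,1, 0.4,-1,0,0,0,-0.12,1, 0.4,-1,0,0,0,-0.12,1, 0.4,-1,0,0,0,-0.12,1, 0.4,-1,0,0,0,-0.12,1, 0.4,-1,0,0,0,-0.12,1]'
python3 -m jog '[0.3,-1,0,0,0,-0.12,1, 0.3,-1,0,0,0,-0.12,1, 0.3,-1,0,0,0,-0.12,1, 0.3,-1,0,0,0,-0.12,1, 0.3,-1,0,0,0,-0.12,1, 0.3,-1,0,0,0,-0.12,1, 0.3,-1,0,0,0,-0.12,1]'
python3 - <<'E'
from h import *
print(env.get_state())
b,d=load('top');W=cloud('top',d)[185:215,310:410].reshape(-1,3)
m=(W[:,2]>.078)&(W[:,2]<.1)&(abs(W[:,0]-.477)<.011);p=W[m]
for lo,hi in((-.24,-.16),(-.14,-.06),(-.06,0)):
    q=p[(p[:,1]>lo)&(p[:,1]<hi)];print(len(q),q.mean(0),np.median(q,0))
print(p[:,1].max())
w=cloud('top',d)[180:220,315:370].reshape(-1,3);q=w[(w[:,2]>.008)&(w[:,2]<.016)];c=cv2.cvtColor(b[180:220,315:370],cv2.COLOR_RGB2HSV).reshape(-1,3)[(w[:,2]>.008)&(w[:,2]<.016)]
q=q[c[:,1]>90];print(cv2.minAreaRect((q[:,:2]*1000).astype(np.float32)),len(q))
E
```

```text
clock: 0.6
tcp_pos: [0.3033, 0.3259, 0.2129]
orientation: [0.001, 0.379, 0.925, -0.001]
wrist_force: [-0.9, 0.8, 0.3]
finger_gap: 0.0854
grip_force: 0.0
clock: 1.1
tcp_pos: [0.3842, 0.1257, 0.2123]
orientation: [0.001, 0.547, 0.837, -0.0]
wrist_force: [0.3, 0.0, 0.8]
finger_gap: 0.0857
grip_force: 0.0
clock: 1.68
tcp_pos: [0.4425, -0.0712, 0.2118]
orientation: [-0.001, 0.693, 0.721, -0.0]
wrist_force: [-0.2, 0.7, -0.6]
finger_gap: 0.0854
grip_force: 0.0
{'clock': 1.6833, 'joint_pos': array([-3.39258731e-01,  6.29531820e-02, -2.16089026e-01,  1.29297014e+00,
        3.52320988e-04,  1.19280094e+00]), 'qvel': array([ 0.05823314, -0.02683051, -0.02591699,  0.01912159,  0.00743001,
        0.01095935]), 'tau': array([ -1.52179968, -32.82963037,  30.50679445,  -0.41032037,
        -0.14395705,  -0.11881598]), 'tcp_pos': array([ 0.44253717, -0.07121059,  0.21183201]), 'orientation': array([-6.26397057e-04,  6.93279473e-01,  7.20668559e-01, -9.13168557e-05]), 'wrist_force': array([-0.20506045,  0.6670131 , -0.59596239]), 'ft_torque': array([ 0.01338636,  0.03141772, -0.02876553]), 'grip_force': 0.0, 'finger_gap': 0.08544834066692063}
201 [ 0.47546321 -0.19688257  0.09490509] [ 0.47534911 -0.19679906  0.0955903 ]
94 [ 0.47755206 -0.09920151  0.08812101] [ 0.47716155 -0.09901686  0.08830515]
67 [ 0.47865701 -0.03780045  0.08829936] [ 0.4787832  -0.03960826  0.0881905 ]
-0.01535520638726027
((477.155029296875, -100.60067749023438), (67.3946533203125, 128.2405242919922), 0.6005101799964905) 866
```

```bash
python3 -m jog '[0.167,-0.635,-0.3,0,0,-0.018,1, 0.167,-0.635,-0.3,0,0,-0.018,1, 0.167,-0.635,-0.3,0,0,-0.018,1, 0.167,-0.635,-0.3,0,0,-0.018,1, 0.167,-0.635,-0.35,0,0,-0.018,1, 0.167,-0.635,-0.35,0,0,-0.018,1]'
python3 - <<'E'
from h import *
b,d=grab('top');save(b[150:250,280:440],'t1',5)
print(env.get_state()['tcp_pos'])
E
```

```text
clock: 2.18
tcp_pos: [0.4743, -0.1947, 0.1402]
orientation: [-0.002, 0.712, 0.702, -0.0]
wrist_force: [-0.6, 0.8, -1.2]
finger_gap: 0.0851
grip_force: 0.0
[ 0.47445182 -0.19428556  0.14141974]
```

View pics/t1.png

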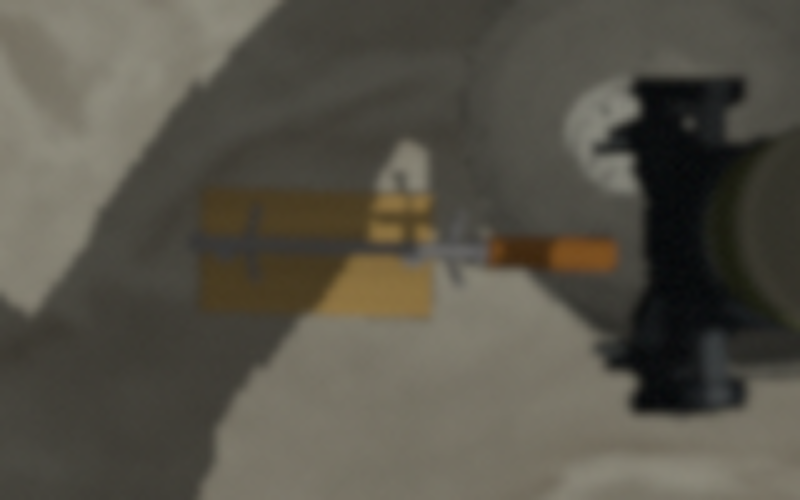

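The open gripper is centred on the handle's line: gripper row about 245, handle row about 253, handle (490–615). I'll go down and grip.

```bash
python3 -m jog '[0.005,-0.012,-0.2,0,0,0,1, 0.005,-0.012,-0.385,0,0,0,1, 0.005,-0.012,-0.385,0,0,0,1, 0.005,-0.012,-0.385,0,0,0,1, 0.005,-0.012,-0.385,0,0,0,-0.3, 0.005,-0.012,-0.385,0,0,0,-0.6, 0.005,-0.012,-0.385,0,0,0,-1, 0.005,-0.012,-0.385,0,0,0,-1, 0.005,-0.012,-0.385,0,0,0,-1, 0.005,-0.012,-0.385,0,0,0,-1, 0.005,-0.012,-0.385,0,0,0,-1, 0.005,-0.012,-0.385,0,0,0,-1]' 80
```

```text
clock: 3.23
tcp_pos: [0.4766, -0.1991, 0.0656]
orientation: [0.0, 0.712, 0.702, 0.0]
wrist_force: [-0.1, 0.3, 0.3]
finger_gap: 0.0001
grip_force: 0.0
```

```bash
python3 - <<'E'
from h import *
b,d=grab('top');a,da=grab('scene')
save(np.vstack([cv2.resize(b[165:225,290:440],(750,300)),cv2.resize(a[60:200,260:512][:, :],(500,278))[:, :].copy() if 0 else cv2.resize(a[50:200,200:512],(750,290))]),'t2')
W=cloud('top',d)[185:215,310:410].reshape(-1,3)
p=W[(W[:,2]>.078)&(W[:,2]<.1)&(abs(W[:,0]-.477)<.011)]
print(p[:,1].max(),p[:,1].min())
E
```

```text
-0.015290699049738244 -0.19485929735887103
```

View pics/t2.png

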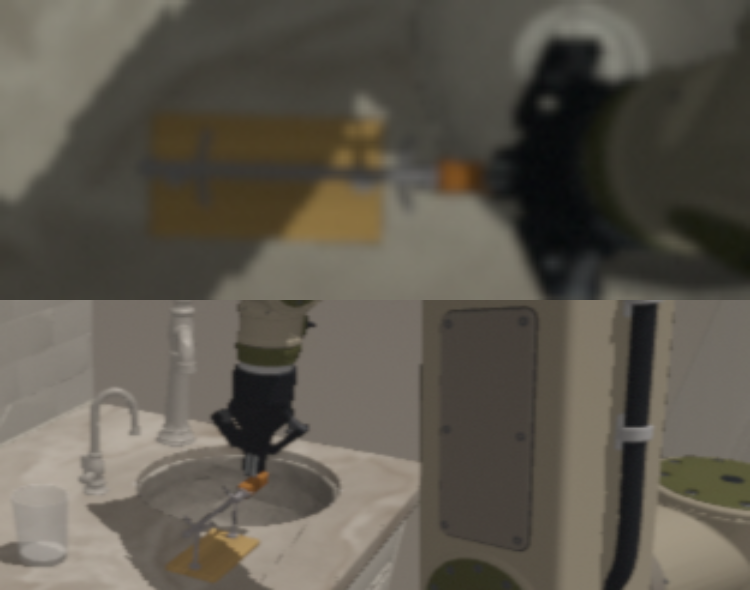

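```bash
python3 - <<'E'
from h import *
for n in('top','scene'):
    p,d=load(n);W=cloud(n,d);hsv=cv2.cvtColor(p,cv2.COLOR_RGB2HSV)
    box=(abs(W[...,0]-.4766)<.09)&(abs(W[...,1]+.2)<.09)&(W[...,2]>.03)&(W[...,2]<.2)
    o=box&(hsv[...,1]>150)&(W[...,2]>.07)
    q=W[o];print(n,'orange',len(q),q.min(0).round(3),q.max(0).round(3))
    k=box&(hsv[...,1]<110)
    for z in np.arange(.04,.2,.015):
        q=W[k&(W[...,2]>=z)&(W[...,2]<z+.015)]
        if len(q):print(round(z,3),len(q),q.min(0).round(3),q.max(0).round(3),np.median(q,0).round(3))
print(env.get_state())
E
```

```text
top orange 33 [ 0.47  -0.189  0.092] [ 0.48  -0.173  0.1  ]
0.07 16 [ 0.467 -0.165  0.081] [ 0.486 -0.11   0.085] [ 0.479 -0.152  0.084]
0.085 112 [ 0.457 -0.195  0.085] [ 0.495 -0.111  0.099] [ 0.477 -0.152  0.09 ]
0.1 6 [ 0.465 -0.191  0.106] [ 0.487 -0.187  0.114] [ 0.481 -0.191  0.111]
0.115 25 [ 0.464 -0.192  0.115] [ 0.49  -0.185  0.129] [ 0.475 -0.188  0.121]
0.13 18 [ 0.464 -0.196  0.13 ] [ 0.488 -0.185  0.144] [ 0.476 -0.187  0.139]
0.145 61 [ 0.444 -0.203  0.145] [ 0.512 -0.184  0.16 ] [ 0.473 -0.186  0.156]
0.16 83 [ 0.432 -0.197  0.16 ] [ 0.52  -0.18   0.175] [ 0.463 -0.187  0.168]
0.175 89 [ 0.417 -0.197  0.175] [ 0.535 -0.18   0.19 ] [ 0.482 -0.186  0.181]
0.19 145 [ 0.414 -0.21   0.19 ] [ 0.537 -0.183  0.2  ] [ 0.437 -0.193  0.196]
scene orange 56 [ 0.464 -0.23   0.084] [ 0.479 -0.171  0.112]
0.04 9 [ 0.472 -0.157  0.04 ] [ 0.477 -0.152  0.054] [ 0.473 -0.154  0.046]
0.055 6 [ 0.472 -0.156  0.056] [ 0.477 -0.151  0.067] [ 0.474 -0.154  0.06 ]
0.07 20 [ 0.464 -0.231  0.07 ] [ 0.483 -0.112  0.085] [ 0.467 -0.176  0.08 ]
0.085 63 [ 0.457 -0.235  0.085] [ 0.494 -0.112  0.0
[... 578 characters left out ...]
': 3.3333, 'joint_pos': array([-5.51269825e-01,  2.76946101e-01, -3.27574680e-01,  9.66395428e-01,
        7.90093262e-06,  1.03327161e+00]), 'qvel': array([ 0.0001924 ,  0.00095176, -0.00148031, -0.00095512, -0.00105789,
       -0.00162267]), 'tau': array([ 4.96964698e-03, -4.30725396e+01,  2.69155490e+01,  3.15138648e-03,
        2.26980765e-04,  1.12466014e-04]), 'tcp_pos': array([ 0.47655429, -0.1990959 ,  0.06544215]), 'orientation': array([-5.91516392e-05,  7.11949674e-01,  7.02230488e-01, -1.04701254e-05]), 'wrist_force': array([ 0.26701829,  0.21007082, -0.19573345]), 'ft_torque': array([-0.03344655, -0.0249874 , -0.06902161]), 'grip_force': 0.0, 'finger_gap': -7.931342655384623e-05}
```

The fingers shut on nothing. Both clouds show the fingertips ending near z = 0.10, just above the handle, although the reading is 0.065. I'll lift and measure the true fingertip height.

```bash
python3 -m jog '[0,0,0.3,0,0,0,-1, 0,0,0.3,0,0,0,-1, 0,0,0.3,0,0,0,-1, 0,0,0.3,0,0,0,-1]'
python3 - <<'E'
from h import *
def meas():
    for n in('top','scene'):
        p,d=grab(n);W=cloud(n,d);hsv=cv2.cvtColor(p,cv2.COLOR_RGB2HSV)
        box=(abs(W[...,0]-.4766)<.09)&(abs(W[...,1]+.2)<.05)&(W[...,2]>.105)&(W[...,2]<.26)
        print(n)
        for z in np.arange(.1,.24,.01):
            q=W[box&(W[...,2]>=z)&(W[...,2]<z+.01)]
            if len(q):print(round(z,3),len(q),q.min(0).round(3),q.max(0).round(3))
    save(p[70:150,260:360],'s3',6)
meas();print(env.get_state()['tcp_pos'])
E
```

```text
clock: 3.67
tcp_pos: [0.4776, -0.1996, 0.1266]
orientation: [0.001, 0.712, 0.702, 0.0]
wrist_force: [-0.2, -0.5, -0.6]
finger_gap: 0.0
grip_force: 0.0
top
0.16 1 [ 0.47  -0.189  0.168] [ 0.47  -0.189  0.168]
0.17 16 [ 0.463 -0.199  0.171] [ 0.489 -0.186  0.179]
0.18 19 [ 0.465 -0.193  0.18 ] [ 0.489 -0.187  0.19 ]
0.19 12 [ 0.465 -0.191  0.191] [ 0.483 -0.186  0.198]
0.2 22 [ 0.453 -0.199  0.201] [ 0.496 -0.185  0.21 ]
0.21 55 [ 0.444 -0.205  0.211] [ 0.514 -0.183  0.22 ]
0.22 73 [ 0.435 -0.202  0.22 ] [ 0.517 -0.184  0.23 ]
0.23 76 [ 0.427 -0.199  0.23 ] [ 0.528 -0.18   0.24 ]
scene
0.16 7 [ 0.467 -0.206  0.164] [ 0.48  -0.19   0.169]
0.17 25 [ 0.461 -0.201  0.172] [ 0.486 -0.188  0.179]
0.18 33 [ 0.46  -0.203  0.18 ] [ 0.487 -0.188  0.189]
0.19 37 [ 0.46  -0.207  0.191] [ 0.487 -0.187  0.2  ]
0.2 27 [ 0.456 -0.2    0.201] [ 0.492 -0.185  0.209]
0.21 81 [ 0.439 -0.21   0.21 ] [ 0.51  -0.184  0.22 ]
0.22 86 [ 0.43  -0.211  0.22 ] [ 0.517 -0.184  0.23 ]
0.23 99 [ 0.425 -0.214  0.23 ] [ 0.524 -0.179  0.24 ]
[ 0.4761     -0.19874956  0.12466296]
```

View pics/s3.png

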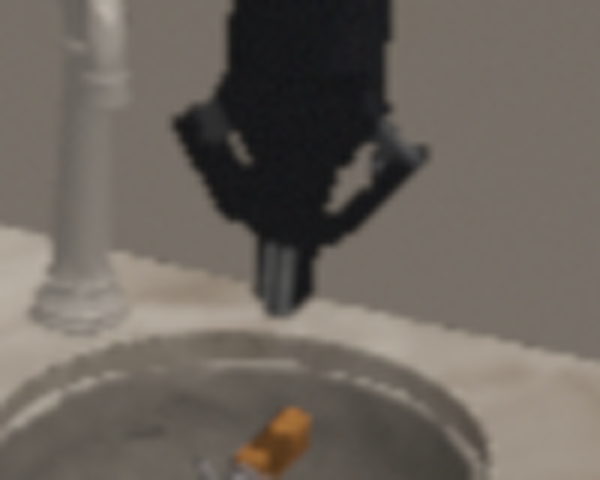

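The fingers really end at z ≈ 0.166, at (280,310) in the crop, while the reading says 0.1255, so the height reading is about 41 mm low (x and y agree). I'll open, go down to a reading of 0.024, and grip.

```bash
python3 -m jog '[0,0,0.1,0,0,0,1, 0,0,0.1,0,0,0,1, 0,0,0.1,0,0,0,1, 0,0,0.1,0,0,0,1, 0,0,0.1,0,0,0,1, 0,0,0.1,0,0,0,1, 0,0,-0.1,0,0,0,1, 0,0,-0.25,0,0,0,1, 0,0,-0.25,0,0,0,1, 0,0,-0.25,0,0,0,1]'
python3 -m jog '[0,0,-0.15,0,0,0,1, 0,0,-0.255,0,0,0,1, 0,0,-0.255,0,0,0,1, 0,0,-0.255,0,0,0,1, 0,0,-0.255,0,0,0,0, 0,0,-0.255,0,0,0,-0.3, 0,0,-0.255,0,0,0,-0.6, 0,0,-0.255,0,0,0,-1, 0,0,-0.255,0,0,0,-1, 0,0,-0.255,0,0,0,-1, 0,0,-0.255,0,0,0,-1]' 80
```

```text
clock: 4.6
tcp_pos: [0.4748, -0.1979, 0.0741]
orientation: [-0.002, 0.712, 0.702, -0.001]
wrist_force: [0.4, 0.5, 1.0]
finger_gap: 0.0854
grip_force: 0.0
clock: 5.52
tcp_pos: [0.4768, -0.1992, 0.0249]
orientation: [0.0, 0.712, 0.702, 0.0]
wrist_force: [-1.1, -0.4, 1.6]
finger_gap: 0.0168
grip_force: 78.2
```

```bash
python3 -m jog '[0,0,0.1,0,0,0,-1, 0,0,0.2,0,0,0,-1, 0,0,0.3,0,0,0,-1, 0,0.1,0.3,0,0,0,-1, 0,0.25,0.3,0,0,0,-1, 0,0.4,0.3,0,0,0.005,-1, 0,0.55,0.3,0,0,0.01,-1, 0,0.7,0.3,0,0,0.015,-1, 0,0.8,0.3,0,0,0.02,-1, 0,0.8,0.3,0,0,0.028,-1, 0,0.8,0.3,0,0,0.028,-1, 0,0.8,0.3,0,0,0.028,-1]'
python3 -m jog '[0,0.1,0,0,0,0,-1, 0,0.25,0,0,0,0,-1, 0,0.4,0,0,0,0,-1, 0,0.55,0,0,0,0,-1, 0,0.7,0,0,0,0,-1, 0,0.75,0,0,0,0,-1, 0,0.75,-0.1,0,0,0,-1, 0,0.75,-0.1,0,0,0,-1, 0,0.75,-0.1,0,0,0,-1]'
cat > m.py <<'E'
from h import *
st=env.get_state();t=st['tcp_pos'];q=st['orientation'];yaw=np.arctan2(q[2]**2-q[1]**2,2*q[1]*q[2])
f=np.array([-np.sin(yaw),np.cos(yaw)]);x=np.array([np.cos(yaw),np.sin(yaw)])
print('tcp',t,'yaw deg',np.degrees(yaw),'gap',st['finger_gap'],st['grip_force'])
for n in('top','scene'):
    p,d=grab(n);W=cloud(n,d)
    r=W[...,:2]-t[:2];s=r@f;l=r@x
    m=(s>.025)&(s<.2)&(abs(l)<.02)&(abs(W[...,2]-t[2]-.06)<.03)
    S,L,Z=s[m],l[m],W[...,2][m]
    if len(S)<10: print(n,len(S));continue
    print(n,len(S),'s max',S.max().round(4))
    for a,b in((.035,.06),(.06,.09),(.09,.12),(.12,.15),(.15,.175),(.175,.2)):
        k=(S>a)&(S<b)
        if k.sum():print(a,k.sum(),'lat',np.median(L[k]).round(4),'z',np.median(Z[k]).round(4),Z[k].max().round(4),'tcpz+',(np.median(Z[k])-t[2]).round(4))
    if n=='scene': sc=p
E
python3 m.py
```

```text
clock: 6.52
tcp_pos: [0.4766, -0.0389, 0.0844]
orientation: [0.0, 0.68, 0.733, -0.0]
wrist_force: [-1.3, -0.1, -1.0]
finger_gap: 0.0167
grip_force: 78.1
clock: 7.27
tcp_pos: [0.4755, 0.1101, 0.0637]
orientation: [-0.001, 0.681, 0.733, -0.001]
wrist_force: [-0.1, -0.0, -1.5]
finger_gap: 0.017
grip_force: 78.2
tcp [0.47553714 0.11013203 0.06367956] yaw deg 4.196699155203004 gap 0.016958276346687735 78.18643569946289
top 156 s max 0.1823
0.06 33 lat -0.0004 z 0.1267 0.1293 tcpz+ 0.063
0.09 42 lat -0.0004 z 0.1264 0.1297 tcpz+ 0.0627
0.12 40 lat -0.0003 z 0.1263 0.1309 tcpz+ 0.0627
0.15 30 lat 0.0002 z 0.1273 0.1298 tcpz+ 0.0636
0.175 11 lat -0.0012 z 0.1305 0.1322 tcpz+ 0.0668
scene 213 s max 0.1822
0.035 21 lat -0.0029 z 0.1275 0.1298 tcpz+ 0.0638
0.06 34 lat -0.0027 z 0.127 0.1298 tcpz+ 0.0633
0.09 31 lat -0.0033 z 0.1275 0.1305 tcpz+ 0.0638
0.12 33 lat -0.0026 z 0.1275 0.1294 tcpz+ 0.0638
0.15 30 lat -0.0027 z 0.1281 0.1305 tcpz+ 0.0645
0.175 20 lat -0.0027 z 0.1273 0.1313 tcpz+ 0.0637
```

The skewer is held level and straight with its tip 183 mm ahead; its axis is at reading + 0.060. I'll line up with the ring axis and lower, then thread.

```bash
python3 -m jog '[0.038,0,-0.1,0,0,0.002,-1, 0.038,0,-0.2,0,0,0.002,-1, 0.038,0,-0.31,0,0,0.002,-1, 0.038,0,-0.31,0,0,0.002,-1, 0.038,0,-0.31,0,0,0.002,-1, 0.038,0,-0.31,0,0,0.002,-1]'
python3 m.py
python3 - <<'E'
from h import *
b,_=load('top');a,_=load('scene')
save(np.vstack([cv2.resize(b[170:235,140:270],(780,390),interpolation=cv2.INTER_CUBIC)]),'t4')
E
```

```text
clock: 7.87
tcp_pos: [0.4852, 0.1105, 0.0038]
orientation: [0.0, 0.678, 0.735, 0.0]
wrist_force: [0.2, -1.1, -0.8]
finger_gap: 0.0166
grip_force: 78.2
tcp [0.48517038 0.11052583 0.00375382] yaw deg 4.571633845254669 gap 0.016624442787228313 78.22423696517944
top 141 s max 0.1841
0.06 33 lat -0.0002 z 0.066 0.0717 tcpz+ 0.0622
0.09 33 lat -0.0001 z 0.0673 0.0693 tcpz+ 0.0635
0.12 35 lat -0.0009 z 0.0663 0.0712 tcpz+ 0.0625
0.15 27 lat -0.001 z 0.0677 0.0719 tcpz+ 0.064
0.175 13 lat -0.0003 z 0.0662 0.0699 tcpz+ 0.0625
scene 206 s max 0.1818
0.035 23 lat -0.0033 z 0.0669 0.07 tcpz+ 0.0632
0.06 28 lat -0.0033 z 0.0673 0.0698 tcpz+ 0.0636
0.09 31 lat -0.0035 z 0.0675 0.0706 tcpz+ 0.0637
0.12 36 lat -0.0031 z 0.0676 0.0705 tcpz+ 0.0638
0.15 26 lat -0.0031 z 0.0677 0.0709 tcpz+ 0.0639
0.175 21 lat -0.0032 z 0.0674 0.0712 tcpz+ 0.0636
```

View pics/t4.png

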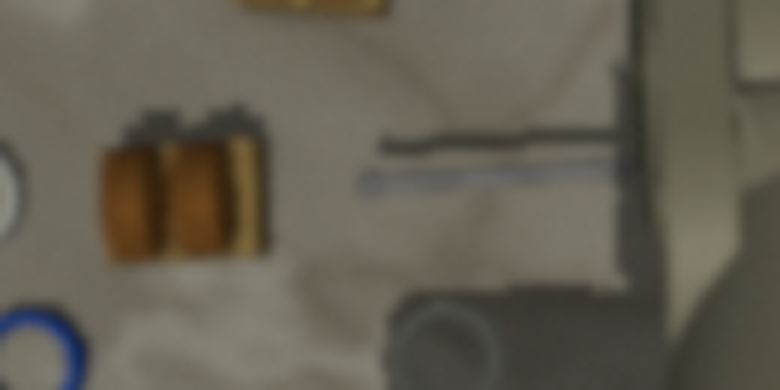

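The tip, at (370,183), heads for the ring centre at about (200,197) along the ring axis. Threading.

```bash
python3 -m jog '[-0.009,0.1,-0.01,0,0,0,-1, -0.018,0.2,-0.01,0,0,0,-1, -0.026,0.3,-0.01,0,0,0,-1, -0.035,0.4,-0.01,0,0,0,-1, -0.044,0.5,-0.01,0,0,0,-1, -0.053,0.6,-0.01,0,0,0,-1, -0.062,0.7,-0.01,0,0,0,-1, -0.07,0.8,-0.01,0,0,0,-1, -0.075,0.86,-0.01,0,0,0,-1, -0.075,0.86,-0.01,0,0,0,-1, -0.075,0.86,-0.01,0,0,0,-1, -0.075,0.86,-0.01,0,0,0,-1]'
python3 - <<'E'
from h import *
b,_=grab('top');a,_=grab('scene')
save(np.vstack([cv2.resize(b[175:225,140:270],(780,300),interpolation=cv2.INTER_CUBIC),cv2.resize(a[230:310,140:348],(780,300),interpolation=cv2.INTER_CUBIC)]),'t5')
E
```

```text
clock: 8.97
tcp_pos: [0.4694, 0.2824, 0.0009]
orientation: [0.0, 0.678, 0.735, 0.0]
wrist_force: [1.0, 0.6, -1.1]
finger_gap: 0.0168
grip_force: 78.2
```

View pics/t5.png

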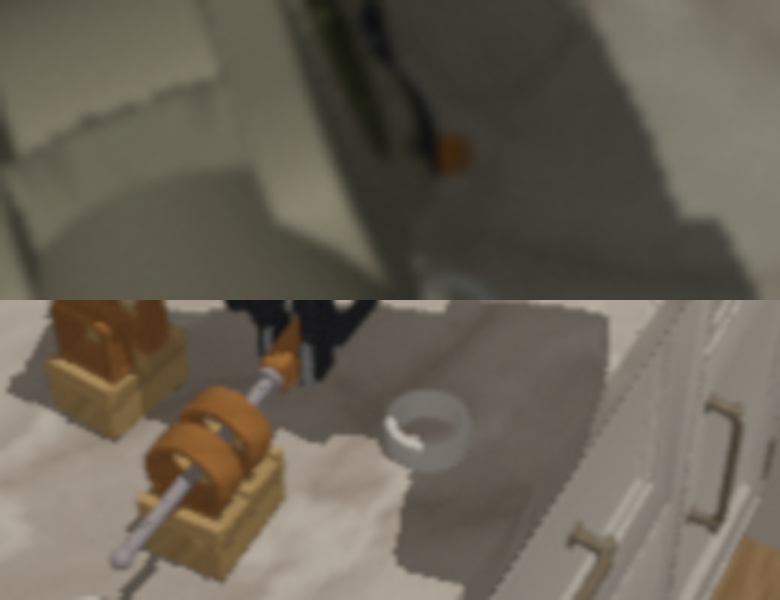

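Threaded: the scene half shows the shaft through both rings and the ball tip at (122,555). Lifting gently.

```bash
python3 -m jog '[0,0,0.04,0,0,0,-1, 0,0,0.07,0,0,0,-1, 0,0,0.1,0,0,0,-1, 0,0,0.13,0,0,0,-1, 0,0,0.16,0,0,0,-1, 0,0,0.2,0,0,0,-1, 0,0,0.25,0,0,0,-1, 0,0,0.32,0,0,0,-1, 0,0,0.4,0,0,0,-1, 0,0,0.46,0,0,0,-1, 0,0,0.5,0,0,0,-1, 0,0,0.5,0,0,0,-1]'
python3 - <<'E'
from h import *
a,_=grab('scene');save(a[180:310,140:340],'s6',3.9)
E
```

```text
clock: 10.07
tcp_pos: [0.4706, 0.2836, 0.103]
orientation: [0.001, 0.678, 0.735, 0.002]
wrist_force: [0.7, 0.4, -1.3]
finger_gap: 0.0169
grip_force: 78.2
```

View pics/s6.png

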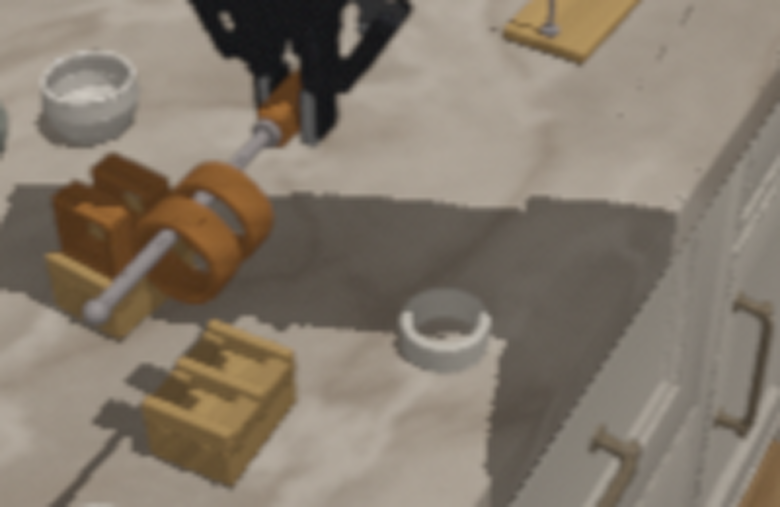

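Both rings hang on the shaft and the rack at (220,400) is empty. Carrying them smoothly back to the rest.

```bash
for i in 1; do python3 -m jog '[0.001,-0.015,0,0,0,0,-1, 0.002,-0.05,0,0,0,-0.001,-1, 0.003,-0.11,0,0,0,-0.002,-1, 0.004,-0.19,0,0,0,-0.003,-1, 0.005,-0.29,0,0,0,-0.004,-1, 0.006,-0.4,0,0,0,-0.005,-1, 0.007,-0.51,0,0,0,-0.006,-1, 0.008,-0.61,0,0,0,-0.007,-1, 0.009,-0.69,0,0,0,-0.008,-1, 0.01,-0.75,0,0,0,-0.009,-1, 0.011,-0.785,0,0,0,-0.01,-1, 0.012,-0.8,0,0,0,-0.01,-1]'; done
python3 -m jog '[0.001,-0.015,0,0,0,0,-1, 0.002,-0.05,0,0,0,-0.001,-1, 0.003,-0.11,0,0,0,-0.002,-1, 0.004,-0.19,0,0,0,-0.003,-1, 0.005,-0.29,0,0,0,-0.004,-1, 0.006,-0.4,0,0,0,-0.005,-1, 0.007,-0.51,0,0,0,-0.006,-1, 0.008,-0.61,0,0,0,-0.007,-1, 0.009,-0.69,0,0,0,-0.008,-1, 0.01,-0.75,0,0,0,-0.009,-1, 0.011,-0.785,0,0,0,-0.01,-1, 0.012,-0.8,0,0,0,-0.01,-1]'
python3 -m jog '[0.001,-0.015,0,0,0,0,-1, 0.002,-0.05,0,0,0,-0.001,-1, 0.003,-0.11,0,0,0,-0.002,-1, 0.004,-0.19,0,0,0,-0.003,-1, 0.005,-0.29,0,0,0,-0.004,-1, 0.006,-0.4,0,0,0,-0.005,-1, 0.007,-0.51,0,0,0,-0.006,-1, 0.008,-0.61,0,0,0,-0.007,-1, 0.009,-0.69,0,0,0,-0.008,-1, 0.01,-0.75,0,0,0,-0.009,-1, 0.011,-0.785,0,0,0,-0.01,-1, 0.012,-0.8,0,0,0,-0.01,-1]'
python3 m.py
python3 - <<'E'
from h import *
a,_=load('scene');b,_=load('top');save(np.vstack([cv2.resize(b[170:220,290:420],(780,300),interpolation=cv2.INTER_CUBIC),cv2.resize(a[90:190,220:440],(660,300),interpolation=cv2.INTER_CUBIC).copy() if 0 else cv2.resize(a[95:195,220:480],(780,300),interpolation=cv2.INTER_CUBIC)]),'s7')
E
```

```text
clock: 11.12
tcp_pos: [0.4714, 0.1217, 0.1003]
orientation: [-0.0, 0.69, 0.724, -0.0]
wrist_force: [-0.3, -0.2, -1.9]
finger_gap: 0.0171
grip_force: 78.2
clock: 12.12
tcp_pos: [0.4742, -0.0377, 0.1005]
orientation: [0.0, 0.701, 0.713, 0.0]
wrist_force: [-0.2, 0.4, -1.9]
finger_gap: 0.0174
grip_force: 78.2
clock: 13.12
tcp_pos: [0.4765, -0.1981, 0.1004]
orientation: [0.0, 0.712, 0.702, 0.0]
wrist_force: [0.2, -0.0, -0.4]
finger_gap: 0.0175
grip_force: 78.2
tcp [ 0.4764714  -0.19805761  0.10044824] yaw deg -0.8411113565192064 gap 0.017511230383184334 78.15143465995789
top 508 s max 0.1839
0.035 40 lat -0.0002 z 0.163 0.1678 tcpz+ 0.0626
0.06 154 lat -0.0008 z 0.166 0.1721 tcpz+ 0.0656
0.09 154 lat -0.0012 z 0.1656 0.1716 tcpz+ 0.0651
0.12 68 lat 0.0 z 0.1631 0.1695 tcpz+ 0.0627
0.15 32 lat -0.0006 z 0.1637 0.1658 tcpz+ 0.0632
0.175 18 lat -0.0012 z 0.1643 0.1684 tcpz+ 0.0638
scene 244 s max 0.1827
0.035 13 lat -0.004 z 0.1641 0.1649 tcpz+ 0.0636
0.06 66 lat -0.0058 z 0.1664 0.1709 tcpz+ 0.066
0.09 83 lat 0.0001 z 0.1654 0.1707 tcpz+ 0.065
0.12 25 lat -0.0046 z 0.1642 0.1681 tcpz+ 0.0638
0.15 16 lat -0.0044 z 0.1638 0.1671 tcpz+ 0.0633
0.175 14 lat -0.0036 z 0.1629 0.1679 tcpz+ 0.0624
```

View pics/s7.png

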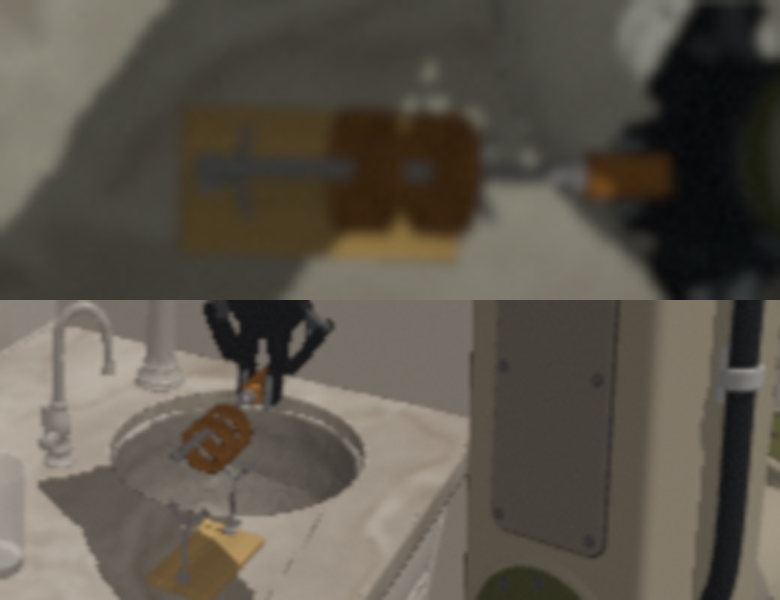

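```bash
python3 - <<'E'
from h import *
t=env.get_state()['tcp_pos']
for n in('top','scene'):
    p,d=load(n);W=cloud(n,d);l=W[...,0]-t[0];s=W[...,1]-t[1]
    m=(abs(l)<.03)&(abs(l)>.009)&(s>.04)&(s<.18)&(abs(W[...,2]-.15)<.04)
    print(n,m.sum(),np.percentile(s[m],[0,2,98,100]),np.percentile(l[m],[1,99]))
    print(np.histogram(s[m],bins=np.arange(.04,.16,.005)))
E
```

```text
top 332 [0.07014245 0.07132887 0.12095313 0.12155702] [-0.02366854  0.0254023 ]
(array([ 0,  0,  0,  0,  0,  0, 30, 28, 42, 62,  6,  1, 21, 31, 36, 49, 26,
        0,  0,  0,  0,  0,  0]), array([0.04 , 0.045, 0.05 , 0.055, 0.06 , 0.065, 0.07 , 0.075, 0.08 ,
       0.085, 0.09 , 0.095, 0.1  , 0.105, 0.11 , 0.115, 0.12 , 0.125,
       0.13 , 0.135, 0.14 , 0.145, 0.15 , 0.155]))
scene 228 [0.06837361 0.07027406 0.11981579 0.12220255] [-0.02685545  0.02236401]
(array([ 0,  0,  0,  0,  0,  4, 18, 16, 20, 31,  2,  4, 21, 19, 26, 63,  4,
        0,  0,  0,  0,  0,  0]), array([0.04 , 0.045, 0.05 , 0.055, 0.06 , 0.065, 0.07 , 0.075, 0.08 ,
       0.085, 0.09 , 0.095, 0.1  , 0.105, 0.11 , 0.115, 0.12 , 0.125,
       0.13 , 0.135, 0.14 , 0.145, 0.15 , 0.155]))
```

The rings span 70–90 and 101–121 mm ahead of the grip, clear of the forks (45 and 150 mm). Lowering into the forks.

```bash
python3 -m jog '[0,-0.003,-0.03,0,0,0,-1, 0,-0.003,-0.08,0,0,0,-1, 0,-0.003,-0.14,0,0,0,-1, 0,-0.003,-0.2,0,0,0,-1, 0,-0.003,-0.25,0,0,0,-1, 0,-0.003,-0.29,0,0,0,-1, 0,-0.003,-0.32,0,0,0,-1, 0,-0.003,-0.345,0,0,0,-1, 0,-0.003,-0.36,0,0,0,-1, 0,-0.003,-0.37,0,0,0,-1, 0,-0.003,-0.373,0,0,0,-1, 0,-0.003,-0.373,0,0,0,-1]'
python3 m.py | head -8
```

```text
clock: 14.22
tcp_pos: [0.4767, -0.1978, 0.0261]
orientation: [0.0, 0.712, 0.702, 0.0]
wrist_force: [-1.7, 0.4, -1.7]
finger_gap: 0.0169
grip_force: 78.2
tcp [ 0.47669764 -0.1978054   0.0261272 ] yaw deg -0.7794911627112504 gap 0.016918905971712556 78.15356612205505
top 482 s max 0.1826
0.035 58 lat 0.0001 z 0.0891 0.0985 tcpz+ 0.0629
0.06 123 lat -0.0005 z 0.0915 0.0972 tcpz+ 0.0654
0.09 141 lat -0.0009 z 0.0911 0.0984 tcpz+ 0.065
0.12 69 lat -0.0018 z 0.0889 0.0985 tcpz+ 0.0628
0.15 40 lat -0.0001 z 0.0887 0.0989 tcpz+ 0.0625
0.175 14 lat -0.0006 z 0.091 0.0938 tcpz+ 0.0649
```

```bash
python3 -m jog '[0,0,-0.005,0,0,0,-1, 0,0,-0.005,0,0,0,-1, 0,0,-0.005,0,0,0,-0.5, 0,0,-0.005,0,0,0,-0.4, 0,0,-0.005,0,0,0,-0.2, 0,0,-0.005,0,0,0,0.1, 0,0,-0.005,0,0,0,0.5, 0,0,-0.005,0,0,0,1, 0,0,-0.005,0,0,0,1, 0,0,-0.005,0,0,0,1, 0,0,-0.005,0,0,0,1, 0,0,-0.005,0,0,0,1]' 20
python3 -m jog '[0,0,0.05,0,0,0,1, 0,0,0.15,0,0,0,1, 0,0,0.3,0,0,0,1, 0,0,0.5,0,0,0,1, 0,0,0.7,0,0,0,1, 0,-0.1,0.7,0,0,0,1, 0,-0.3,0.7,0,0,0,1, 0,-0.3,0.7,0,0,0,1, 0,-0.3,0.7,0,0,0,1]'
python3 - <<'E'
from h import *
p,d=grab('top');a,_=grab('scene');W=cloud('top',d)[185:215,310:410].reshape(-1,3)
q=W[(W[:,2]>.078)&(W[:,2]<.105)&(abs(W[:,0]-.477)<.011)];print('ymin,max',q[:,1].min(),q[:,1].max(),np.median(q,0))
l=W[:,0]-.477;m=(abs(l)>.009)&(abs(l)<.03)&(W[:,2]>.05)&(W[:,2]<.1);print(np.histogram(W[m,1],bins=np.arange(-.17,-.03,.005)))
h=q[q[:,1]<-.17];print('handle',len(h),h.mean(0),h.min(0),h.max(0))
save(np.vstack([cv2.resize(p[170:220,290:420],(780,300),interpolation=cv2.INTER_CUBIC),cv2.resize(a[115:195,200:408],(780,300),interpolation=cv2.INTER_CUBIC)]),'s8')
E
```

```text
clock: 15.32
tcp_pos: [0.4765, -0.1976, 0.0249]
orientation: [0.0, 0.712, 0.702, 0.0]
wrist_force: [-0.7, -0.1, 0.2]
finger_gap: 0.0856
grip_force: 0.0
clock: 16.07
tcp_pos: [0.4765, -0.2593, 0.1657]
orientation: [0.001, 0.713, 0.701, 0.0]
wrist_force: [-0.3, 0.5, 0.1]
finger_gap: 0.0853
grip_force: 0.0
ymin,max -0.23348718192338258 -0.015087390558878144 [ 0.47696753 -0.13256749  0.09276558]
(array([ 0,  0,  3, 17,  0,  0,  0,  0,  6, 27, 26, 39, 37,  0,  4, 26, 22,
       32, 43,  0,  0,  0,  0,  3, 12,  0,  0,  0]), array([-0.17 , -0.165, -0.16 , -0.155, -0.15 , -0.145, -0.14 , -0.135,
       -0.13 , -0.125, -0.12 , -0.115, -0.11 , -0.105, -0.1  , -0.095,
       -0.09 , -0.085, -0.08 , -0.075, -0.07 , -0.065, -0.06 , -0.055,
       -0.05 , -0.045, -0.04 , -0.035, -0.03 ]))
handle 173 [ 0.47523635 -0.20101441  0.09601995] [ 0.46737037 -0.23348718  0.07989727] [ 0.48354346 -0.17025057  0.10144191]
```

View pics/s8.png

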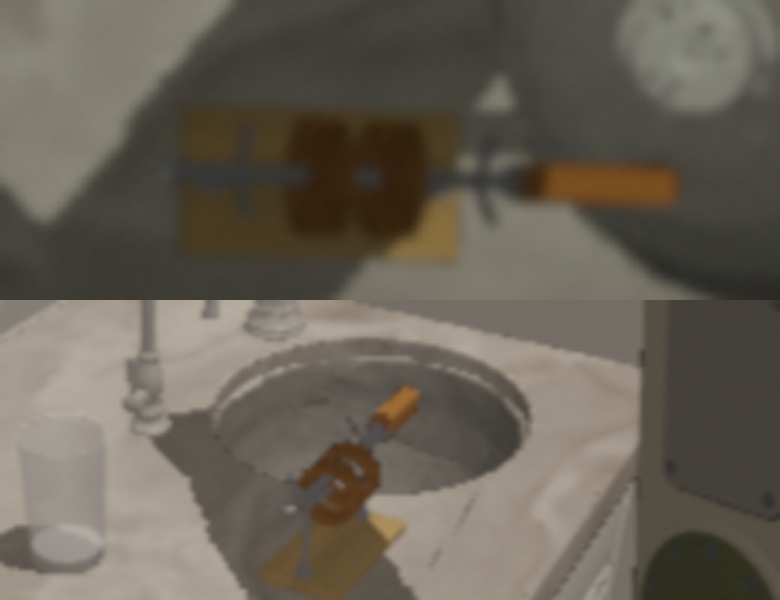

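The skewer lies home at its original position, with both rings (320,180) and (392,180) hanging between the forks and the gripper clear. Handing in.

```bash
python3 -c "
from workcell import env
print(env.hand_in())"
```

```text
the job is handed in; nothing more can be done
None
```

The skewer is back in both forks of its rest with the two round rings hanging between them, the gripper is clear, and I handed the job in at about 16 s; no verdict came back.

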